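# Find the box spanner that fits and tighten the gland nut of the pressure vessel

### The job

The gland nut on the pressure vessel in the vice is only finger-tight: find the T-handle box spanner on the rail that fits it, push it fully home over the nut and turn the nut clockwise until it comes to its stop. Finish still gripping that spanner, seated upright on the nut; any spanner you tried that does not fit goes back upright over a post of the rail. Leave the timer, the log book, the marker and the nuts of the two waiting vessels as they are.

Things in the scene. Friction and masses are not known exactly. Their poses are not given: they have to be found in the camera images.
- vice: Small grey-and-aluminium bench vice, fixed, base plate 150 x 110 x 10 mm, that grips one steel vessel upright; nothing of it is higher than 50 mm. Origin: on the worktop, on the upright axis of the vessel it grips.
- rail: Grey tool rail, fixed, 56 x 240 x 10 mm, long along its y, with three upright steel posts (13 mm across, 14 mm tall above the plate) in its middle line at y = +78, 0 and -78 mm. Origin: centre of its underside on the worktop.
- post_left (a point): Foot of the rail's post at y = +78 mm of the rail, on the plate's upper face, 10 mm above the worktop, z up. A box spanner stands mouth down over each post at the start, its mouth resting on the plate.
- post_mid (a point): Foot of the rail's post at the middle of the rail, on the plate's upper face, 10 mm above the worktop, z up. A box spanner stands mouth down over each post at the start, its mouth resting on the plate.
- post_right (a point): Foot of the rail's post at y = -78 mm of the rail, on the plate's upper face, 10 mm above the worktop, z up. A box spanner stands mouth down over each post at the start, its mouth resting on the plate.
- driver_17: T-handle box spanner for 17 mm nuts: hexagonal steel tube 25.2 mm across outer flats, its hole 18.4 mm across flats, open below, 24 mm deep; thin stem; black T-handle, same on all: bar 66 mm long along y, 16 mm thick along x, 58 to 82 mm above the mouth. Origin: centre of the mouth, z up the stem; two hexagon corners lie along x. About 0.12 kg.
- driver_22: T-handle box spanner for 22 mm nuts: hexagonal steel tube 30.2 mm across outer flats, its hole 23.4 mm across flats, open below, 24 mm deep; thin stem; black T-handle, same on all: bar 66 mm long along y, 16 mm thick along x, 58 to 82 mm above the mouth. Origin: centre of the mouth, z up the stem; two hexagon corners lie along x. About 0.16 kg.
- driver_27: T-handle box spanner for 27 mm nuts: hexagonal steel tube 35.2 mm across outer flats, its hole 28.4 mm across flats, open below, 24 mm deep; thin stem; black T-handle, same on all: bar 66 mm long along y, 16 mm thick along x, 58 to 82 mm above the mouth. Origin: centre of the mouth, z up the stem; two hexagon corners lie along x. About 0.20 kg.
- gland_a (a point): Nut of vessel a: point on its axis at its underside, on the 43 mm washer, 82 mm above the worktop; z up. Turns with the nut; two hexagon corners lie along x. Nut 14 mm tall, stud end 19 mm up. Fixed steel vessels, 53 mm wide, 70 tall, alike but for the nut: one 17, one 22, one 27 mm across flats; which is not told. One, not always the same, is in the vice, two wait in the block.
- gland_b (a point): Nut of vessel b: point on its axis at its underside, on the 43 mm washer, 82 mm above the worktop; z up. Turns with the nut; two hexagon corners lie along x. Nut 14 mm tall, stud end 19 mm up. Fixed steel vessels, 53 mm wide, 70 tall, alike but for the nut: one 17, one 22, one 27 mm across flats; which is not told. One, not always the same, is in the vice, two wait in the block.
- gland_c (a point): Nut of vessel c: point on its axis at its underside, on the 43 mm washer, 82 mm above the worktop; z up. Turns with the nut; two hexagon corners lie along x. Nut 14 mm tall, stud end 19 mm up. Fixed steel vessels, 53 mm wide, 70 tall, alike but for the nut: one 17, one 22, one 27 mm across flats; which is not told. One, not always the same, is in the vice, two wait in the block.
- nut_a (a joint): Turn of the nut of vessel a, rad: it grows clockwise seen from above, starts between 0 and 0.4 and comes to a hard stop at 0.9, where the nut is tight. It needs about 0.15 N m to turn and stays where it is left.
- nut_b (a joint): Turn of the nut of vessel b, rad: it grows clockwise seen from above, starts between 0 and 0.4 and comes to a hard stop at 0.9, where the nut is tight. It needs about 0.15 N m to turn and stays where it is left.
- nut_c (a joint): Turn of the nut of vessel c, rad: it grows clockwise seen from above, starts between 0 and 0.4 and comes to a hard stop at 0.9, where the nut is tight. It needs about 0.15 N m to turn and stays where it is left.
- block: Aluminium block, fixed, 80 x 172 x 45 mm, in which the two waiting vessels stand (their nuts end 101 mm above the worktop). Origin: centre of its underside.
- timer: White lab timer, 66 x 58 x 20 mm, lying on the worktop. Origin: centre of its underside.
- log_book: Dark green log book, 105 x 148 x 13 mm, lying on the worktop. Origin: centre of its underside.
- marker_blue: Felt marker, 17 x 136 x 20 mm, lying on the worktop. Origin: centre of its underside.
Mind the look-alikes: they are no part of the job. Leave any blue look-alike of the driver_17 alone.

How it is judged:
On the way, in this order (a step that is already met when the one before it is completed fails the run):
1. a box spanner is fully home on the nut in the vice, which is not yet tight (((horizontal distance between driver_17 and vice below 0.004 m and z of driver_17 in the frame of vice below 0.085 m and angle between driver_17's own z axis and vertical below 0.08 rad) or (horizontal distance between driver_22 and vice below 0.004 m and z of driver_22 in the frame of vice below 0.085 m and angle between driver_22's own z axis and vertical below 0.08 rad) or (horizontal distance between driver_27 and vice below 0.004 m and z of driver_27 in the frame of vice below 0.085 m and angle between driver_27's own z axis and vertical below 0.08 rad)) and ((horizontal distance between gland_a and vice below 0.01 m and value of joint nut_a below 0.8 rad) or (horizontal distance between gland_b and vice below 0.01 m and value of joint nut_b below 0.8 rad) or (horizontal distance between gland_c and vice below 0.01 m and value of joint nut_c below 0.8 rad))), for 0.1 s.
2. the nut in the vice is turned to its stop with a spanner fully home on it (((horizontal distance between driver_17 and vice below 0.004 m and z of driver_17 in the frame of vice below 0.085 m and angle between driver_17's own z axis and vertical below 0.08 rad) or (horizontal distance between driver_22 and vice below 0.004 m and z of driver_22 in the frame of vice below 0.085 m and angle between driver_22's own z axis and vertical below 0.08 rad) or (horizontal distance between driver_27 and vice below 0.004 m and z of driver_27 in the frame of vice below 0.085 m and angle between driver_27's own z axis and vertical below 0.08 rad)) and ((horizontal distance between gland_a and vice below 0.01 m and value of joint nut_a above 0.84 rad) or (horizontal distance between gland_b and vice below 0.01 m and value of joint nut_b above 0.84 rad) or (horizontal distance between gland_c and vice below 0.01 m and value of joint nut_c above 0.84 rad))), for 0.2 s.
At the end, for the whole second after the job is handed in: Nut in the vice at 0.84 rad or more; a spanner on it gripped (over 3 N), mouth within 3 mm of the washer (85 mm up) and 4 mm of the nut axis, upright within 0.08 rad; the other two upright (0.1 rad) over rail posts, mouth within 4 mm of the plate and 12 mm of the post axis (((horizontal distance between gland_a and vice below 0.01 m and value of joint nut_a above 0.84 rad) or (horizontal distance between gland_b and vice below 0.01 m and value of joint nut_b above 0.84 rad) or (horizontal distance between gland_c and vice below 0.01 m and value of joint nut_c above 0.84 rad)) and ((horizontal distance between driver_17 and vice below 0.004 m and z of driver_17 in the frame of vice below 0.085 m and angle between driver_17's own z axis and vertical below 0.08 rad and contact force between the fingers and driver_17 above 3 N and angle between each of driver_22, driver_27's own z axis and vertical below 0.1 rad and ((horizontal distance between driver_22 and post_left below 0.012 m and z of driver_22 in the frame of post_left below 0.004 m) or (horizontal distance between driver_22 and post_mid below 0.012 m and z of driver_22 in the frame of post_mid below 0.004 m) or (horizontal distance between driver_22 and post_right below 0.012 m and z of driver_22 in the frame of post_right below 0.004 m)) and ((horizontal distance between driver_27 and post_left below 0.012 m and z of driver_27 in the frame of post_left below 0.004 m) or (horizontal distance between driver_27 and post_mid below 0.012 m and z of driver_27 in the frame of post_mid below 0.004 m) or (horizontal distance between driver_27 and post_right below 0.012 m and z of driver_27 in the frame of post_right below 0.004 m))) or (horizontal distance between driver_22 and vice below 0.004 m and z of driver_22 in the frame of vice below 0.085 m and angle between driver_22's own z axis and vertical below 0.08 rad and contact force between the fingers and driver_22 above 3 N and angle between each of driver_17, driver_27's own z axis and vertical below 0.1 rad and ((horizontal distance between driver_17 and post_left below 0.012 m and z of driver_17 in the frame of post_left below 0.004 m) or (horizontal distance between driver_17 and post_mid below 0.012 m and z of driver_17 in the frame of post_mid below 0.004 m) or (horizontal distance between driver_17 and post_right below 0.012 m and z of driver_17 in the frame of post_right below 0.004 m)) and ((horizontal distance between driver_27 and post_left below 0.012 m and z of driver_27 in the frame of post_left below 0.004 m) or (horizontal distance between driver_27 and post_mid below 0.012 m and z of driver_27 in the frame of post_mid below 0.004 m) or (horizontal distance between driver_27 and post_right below 0.012 m and z of driver_27 in the frame of post_right below 0.004 m))) or (horizontal distance between driver_27 and vice below 0.004 m and z of driver_27 in the frame of vice below 0.085 m and angle between driver_27's own z axis and vertical below 0.08 rad and contact force between the fingers and driver_27 above 3 N and angle between each of driver_17, driver_22's own z axis and vertical below 0.1 rad and ((horizontal distance between driver_17 and post_left below 0.012 m and z of driver_17 in the frame of post_left below 0.004 m) or (horizontal distance between driver_17 and post_mid below 0.012 m and z of driver_17 in the frame of post_mid below 0.004 m) or (horizontal distance between driver_17 and post_right below 0.012 m and z of driver_17 in the frame of post_right below 0.004 m)) and ((horizontal distance between driver_22 and post_left below 0.012 m and z of driver_22 in the frame of post_left below 0.004 m) or (horizontal distance between driver_22 and post_mid below 0.012 m and z of driver_22 in the frame of post_mid below 0.004 m) or (horizontal distance between driver_22 and post_right below 0.012 m and z of driver_22 in the frame of post_right below 0.004 m))))); the arm keeps its last pose, push and grip.
It fails at once if the timer, the log book or the marker is moved by more than 25 mm (distance of any of timer, log_book, marker_blue from where it was at the start of the episode above 0.025 m).
It fails at once if the nut of a waiting vessel is turned to more than 0.5 ((horizontal distance between gland_a and vice above 0.05 m and value of joint nut_a above 0.5 rad) or (horizontal distance between gland_b and vice above 0.05 m and value of joint nut_b above 0.5 rad) or (horizontal distance between gland_c and vice above 0.05 m and value of joint nut_c above 0.5 rad)).
It also fails if it takes over 72 s, if anything falls off the work surface, if the arm or the gripper's body presses on something with over 40 N, if the wrist force passes 120 N, or if a joint passes its speed limit or range.

### The arm

A 6-joint arm with a two-finger parallel gripper is mounted at the origin on a cart in front of the work surface, level with it; the furniture and walls round the work are solid. World frame = base frame: x ahead of the robot, y to its left, z up, the work surface at z = 0. Lengths are in m, angles in rad, forces in N, time in s.
With the tool pointing down it reaches from about 0.375 to 0.9 m from the base axis. Payload 3.1 kg.
Tool frame: the origin (TCP) lies between the finger pads; the fingertips stand robot.tip_extent ahead of it and the grasp point (between the pads) lies 3 mm ahead of it (robot.tip_extent is the distance from the TCP to the fingertips, in m); z points along the fingers, x is the direction in which the jaws open and shut, and the axes are right-handed (so a half turn about z gives the same grasp; the last joint's range is limited). The gripper opens to 87 mm and grips with 3 to 60 N. Pads are 19 mm wide; open, the fingers measure 117 mm over their backs; the gripper's body (75 mm by 190 mm) begins 51 mm behind the grasp point.
Start: joints at [-1.496, 0.527, 1.433, -0, 1.181, -0.178], TCP at [0.156, -0.605, 0.245] pointing down, gripper open.
Joint ranges: [-3.08, 3.08], [-0.75, 2.2], [0.22, 2.44], [-1.43, 4.57], [0, 2.65], [-2.85, 2.85]. Speed limits (rad/s): [2.79, 2.79, 3.14, 3.14, 3.14, 3.14].

### API

Orientations are given as a unit quaternion [x, y, z, w].
In Python, from rig import robot, cams gives the robot as it stands.
- The arm moves only by the tool carry_out, never from a script. Its argument "steps" is a list of rows, each a list of 3 entries, a list of its own where there are three numbers: the shift along the world's x, y, z in cm, then the turn about the world's z in degrees, then the closure, from 0 (fully open) to 1 (shut). In form: [[[dx, dy, dz], spin, fingers], ...]. A call has 1 to 10 rows; each row shifts and turns the pose as measured when the row begins; what a row does not reach is not made up. A row lasts 1/10 s, in which the tool goes at most 50 mm and 8.59 degrees, less where a joint would pass 70% of its speed; a pose out of reach is approached as far as the arm can. A call with a gripper value outside its range is refused whole. The fingers move at their own pace and stop on an object; "squeeze" is the grip in N (left out, the last holds). Time passes only in rows, so rows that do not move let the fingers close. It gives the time, the measured TCP pose, the force and the opening at its end, in the units of the state.
- robot.get_obs(): the state, without advancing time (a new reading comes with each control period).
- cams.camera(name): name is "scene" or "top" or "wrist"; returns a dict with "pixels" (384x512x3 uint8, red, green, blue), "fx", "fy", "cx", "cy" (pixels), "eye" and "rotation" of the camera in the world. Camera axes: x right, y up, looking along -z (the intrinsics and any distortion apply to the point x, -y, -z); pixel columns grow to the right and rows downward; lengths in m; the calibration is good to about 2 mm. A picture is of the moment at which its call begins. There is no depth.
- robot.hand_in(): hands the job in, once; it reports no verdict.
The state is a dict: "time": time; "q": joint angles; "joint_velocities": joint speeds; "joint_torque": joint torques, N m; "position": TCP position; "tool_rot": TCP orientation; "ft_force": force on the tool from outside, world axes, zero at the start; "moment": the same for the moment, N m; "grip_width": finger opening in m.
Only numpy, scipy, OpenCV 4.12 (cv2) and the standard library are available. Lean on these libraries where they do the work, as an engineer would, in place of code of your own. Each camera call takes 0.05 s, during which the arm holds its last target. There are 200 camera calls.

## Working session

There is one attempt and no reset: what is moved stays moved. The work goes in short steps, Python scripts to look and compute and a tool call to move; the robot and the scene stay as the last step left them, time stands still between calls to the robot, and variables do not carry over. Pictures are saved under pics/ and viewed, about 8 in all and at most 12, crops included, and the job is handed in when it is done.

Besides the shell and the picture viewer there is one more tool, called after ">>>" as name(argument=value, ...), one argument or row to a line, values as JSON. carry_out: Moves the arm, as the interface text tells. Its arguments: {"type":"object","properties":{"steps":{"type":"array"},"squeeze":{"type":"number"}},"required":["steps"]}

```bash
ls; mkdir -p pics; cat > h.py <<'E'
import numpy as np,cv2
from rig import robot,cams
def shot(name,fn=None):
    c=cams.camera(name)
    if fn: cv2.imwrite('pics/'+fn,cv2.cvtColor(c['pixels'],cv2.COLOR_RGB2BGR))
    return c
def ray(c,u,v):
    d=np.array([(u-c['cx'])/c['fx'],-(v-c['cy'])/c['fy'],-1.])
    return np.array(c['eye']),np.array(c['rotation'])@d
def onz(c,u,v,z):
    e,d=ray(c,u,v); return e+d*(z-e[2])/d[2]
def proj(c,p):
    q=np.array(c['rotation']).T@(np.array(p)-c['eye']); return c['cx']+c['fx']*q[0]/-q[2], c['cy']-c['fy']*q[1]/-q[2]
E
python3 - <<'E'
from h import *
print(robot.get_obs(), robot.tip_extent)
a=shot('scene','s1.png');b=shot('top','t1.png')
for c in(a,b): print({k:v for k,v in c.items() if k!='pixels'})
E
```

```text
pics
{'time': 0.0, 'q': array([-1.49651322e+00,  5.28466877e-01,  1.43393784e+00, -2.58923563e-05,
        1.18139102e+00, -1.78493199e-01]), 'joint_velocities': array([ 0.00024632, -0.00175483,  0.0013881 , -0.00122188, -0.00168104,
       -0.00231542]), 'joint_torque': array([ 4.84416923e-04, -4.40039134e+01, -1.76591992e+01,  6.33283798e-02,
        5.80472499e-02, -1.71294791e-04]), 'position': array([ 0.15628089, -0.60441713,  0.24355985]), 'tool_rot': array([ 7.90601361e-01, -6.12330201e-01, -7.46178596e-04, -8.10404592e-04]), 'ft_force': array([ 0.24294294,  0.5458396 , -0.65978119]), 'moment': array([0.00152495, 0.0320031 , 0.00507915]), 'grip_width': 0.08698816970978908} 0.022
{'fx': 473.2680115161659, 'fy': 473.2680115161659, 'cx': 249.97881923126826, 'cy': 184.59113325878224, 'eye': array([-0.08397638,  0.7705046 ,  1.04540274]), 'rotation': array([-0.13746955,  0.31432857,  0.85370242, -0.39178035])}
{'fx': 498.82585982800737, 'fy': 498.82585982800737, 'cx': 254.13990888657995, 'cy': 192.7598253201296, 'eye': array([0.45303329, 0.24340602, 1.15762725]), 'rotation': array([-0.01736378,  0.0414801 ,  0.71438928, -0.69830213])}
```

```bash
sed -i "s/    return c$/    from scipy.spatial.transform import Rotation as R; c['rotation']=R.from_quat(c['rotation']).as_matrix()\n    return c/" h.py; grep -n from_quat h.py
```

```text
6:    from scipy.spatial.transform import Rotation as R; c['rotation']=R.from_quat(c['rotation']).as_matrix()
```

View pics/t1.png

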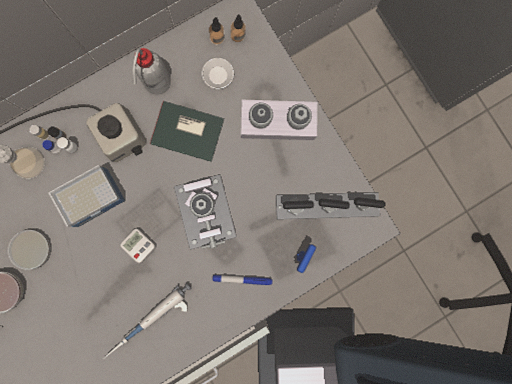

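View pics/s1.png

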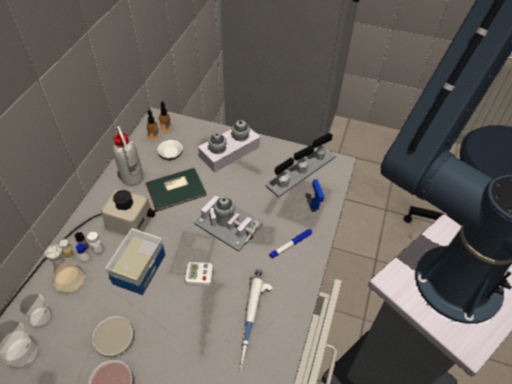

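```bash
python3 - <<'E'
from h import *
import json
c=shot('top');s=shot('scene');w=shot('wrist')
for n,u,v,z in [('vice nut',202.5,203.5,.1),('rail c',329,205.5,.01),('hL',297,203,.092),('hM',333,203,.092),('hR',368,202,.092),('blue',306,255,.02),('block L',261,115,.1),('block R',300,116,.1),('timer',138,244,.02),('marker',242,280,.02)]:
    print(n,onz(c,u,v,z).round(3))
print({k:(v if k!='rotation' else v.round(3)) for k,v in w.items() if k!='pixels'})
T=c['pixels'][165:280,165:400];S=s['pixels'][120:260,190:345]
T=cv2.resize(T,None,fx=3,fy=3,interpolation=cv2.INTER_CUBIC);S=cv2.resize(S,(465,420)[::1],interpolation=cv2.INTER_CUBIC)
o=np.zeros((345+0,705,3),np.uint8)
o=T
b=np.zeros((600,800,3),np.uint8)
S=cv2.resize(s['pixels'][125:205,255:345],(540,480),interpolation=cv2.INTER_CUBIC)
b[:240,:490]=cv2.resize(T,(490,240)); b[120:600,260:800]=S; b[:230,:490]=cv2.resize(T,(490,240))[:230]
b[240:480,:260]=cv2.resize(s['pixels'][190:250,195:260],(260,240),interpolation=cv2.INTER_CUBIC)
cv2.imwrite('pics/c1.png',b[...,::-1])
E
```

```text
vice nut [0.52  0.316 0.1  ]
rail c [0.515 0.03  0.01 ]
hL [0.518 0.114 0.092]
hM [0.516 0.037 0.092]
hR [ 0.516 -0.039  0.092]
blue [0.403 0.089 0.02 ]
block L [0.709 0.187 0.1  ]
block R [0.705 0.103 0.1  ]
timer [0.437 0.468 0.02 ]
marker [0.351 0.236 0.02 ]
{'fx': 273.00501024979127, 'fy': 273.00501024979127, 'cx': 256.03326003190267, 'cy': 189.97523413029626, 'eye': array([ 0.2274516 , -0.58729625,  0.3822348 ]), 'rotation': array([[ 0.25 ,  0.934,  0.257],
       [-0.968,  0.241,  0.065],
       [-0.001, -0.265,  0.964]])}
```

View pics/c1.png

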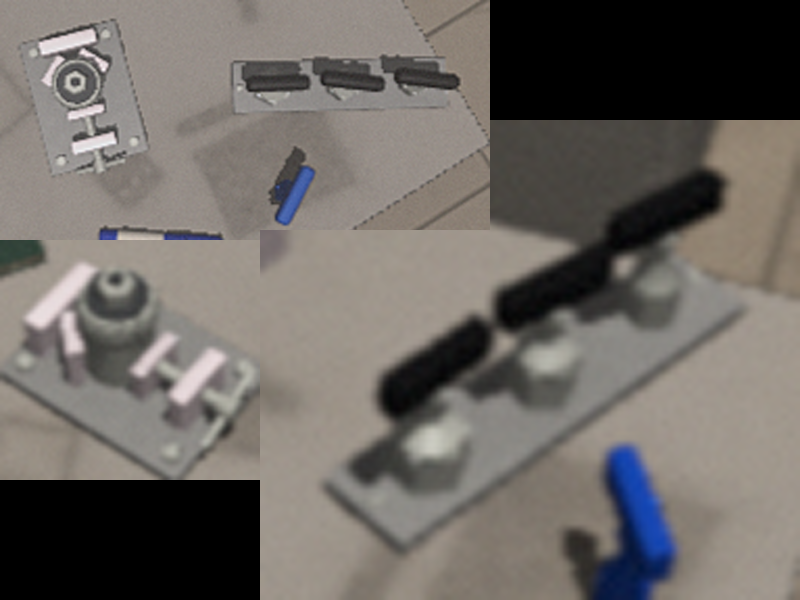

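The top view shows the vice nut at px (202,203) and three black-handled spanners at (297,203), (333,203) and (368,202). The blue look-alike at (306,255) is not to be used. The tubes look widest on the left and narrowest on the right. I'll check the sizes with the wrist camera.

>>> carry_out(
  steps=[
    [[2.4,4.2,0],8,0],
    [[2.4,4.2,0],8,0],
    [[2.4,4.2,0],8,0],
    [[2.4,4.2,0],8,0],
    [[2.4,4.2,0],8,0],
    [[2.4,4.2,0],8,0],
    [[2.4,4.2,0],8,0],
    [[2.4,4.2,0],8,0],
    [[2.4,4.2,0],8,0],
    [[2.4,4.2,0],4,0],
  ],
)

```text
time: 1.25
position: [0.3984, -0.1774, 0.2441]
tool_rot: [1.0, 0.025, 0.005, 0.002]
ft_force: [0.4, -0.6, 0.3]
grip_width: 0.0869
```

>>> carry_out(
  steps=[
    [[2.4,3.6,0],-1,0],
    [[2.4,3.6,0],-1,0],
    [[2.4,3.6,0],-1,0],
    [[2.4,3.6,0],0,0],
    [[2.2,3.6,0],0,0],
    [[0,0,0],0,0],
    [[0,0,0],0,0],
  ],
)

```text
time: 1.95
position: [0.5225, 0.0169, 0.2451]
tool_rot: [1.0, 0.003, 0.007, 0.002]
ft_force: [-0.1, -0.7, -0.4]
grip_width: 0.0871
```

```bash
python3 - <<'E'
from h import *
o=robot.get_obs();print(o['position'],o['tool_rot'],o['q'])
w=shot('wrist','w1.png')
print({k:(v if k!='rotation' else v.round(3)) for k,v in w.items() if k!='pixels'})
E
```

```text
[0.52247597 0.01690369 0.24511366] [0.99996962 0.00314932 0.0068043  0.00213095] [-0.18068143  0.3846707   1.69572088 -0.00196597  1.04704341 -0.18600904]
{'fx': 273.00501024979127, 'fy': 273.00501024979127, 'cx': 256.03326003190267, 'cy': 189.97523413029626, 'eye': array([0.52072606, 0.08968354, 0.38305005]), 'rotation': array([[ 1.   , -0.002, -0.015],
       [ 0.006,  0.963,  0.27 ],
       [ 0.014, -0.27 ,  0.963]])}
```

View pics/w1.png

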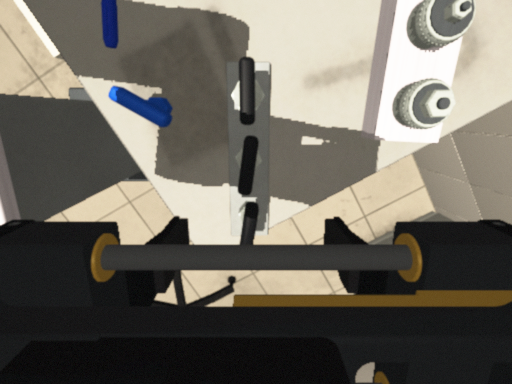

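>>> carry_out(
  steps=[
    [[0,4.5,0],0,0],
    [[0,4.5,-0.5],0,0],
    [[0,4.5,-1],0,0],
    [[0,4.5,-1],0,0],
    [[0,4.5,-1],0,0],
    [[0,4.0,-1],0,0],
    [[0,1,0],0,0],
    [[0,0,0],0,0],
  ],
)

```text
time: 2.8
position: [0.5226, 0.2853, 0.1993]
tool_rot: [1.0, -0.009, 0.007, 0.004]
ft_force: [0.4, 0.2, -0.4]
grip_width: 0.0872
```

```bash
python3 - <<'E'
from h import *
o=robot.get_obs();print(o['position'],o['tool_rot'],o['q'])
a=cv2.imread('pics/w1.png')
w=shot('wrist','w2.png')
u,v=proj(w,(.52,.316,.096));print(u,v)
u,v=int(u),int(v)
A=cv2.resize(w['pixels'][max(0,v-45):v+45,u-60:u+60,::-1],(800,600),interpolation=cv2.INTER_CUBIC)
cv2.imwrite('pics/c2.png',A);print(u-60,max(0,v-45))
cv2.imwrite('pics/c3.png',cv2.resize(a[55:205,215:285],(373,600)[0:2],interpolation=cv2.INTER_CUBIC))
import pickle;pickle.dump(w,open('w2.pkl','wb'))
E
```

```text
[0.52263691 0.28526005 0.19928231] [ 0.99991885 -0.00939055  0.00740445  0.00439056] [ 0.3184343   0.53907439  1.56046087 -0.01525089  1.03091504  0.34498308]
249.83165433692315 161.88475346078735
189 116
```

View pics/c2.png

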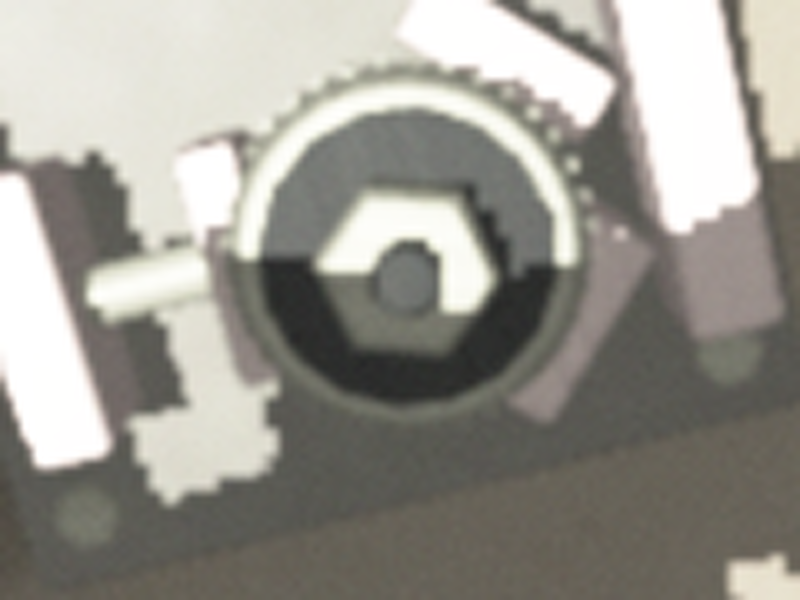

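```bash
python3 - <<'E'
from h import *
import pickle
w=pickle.load(open('w2.pkl','rb'))
P=[(315,268),(365,187),(465,187),(497,270),(440,355),(355,350)]
# crop px -> image px (cubic resize: centre convention)
X=np.array([onz(w,189+(u+.5)/6.667-.5,116+(v+.5)/6.667-.5,.096)[:2] for u,v in P])
print((X*1000).round(1)); c=X.mean(0);d=X-c
print('c',c,'AF',np.linalg.norm(d,axis=1).mean()*1.732)
a=np.degrees(np.arctan2(d[:,1],d[:,0]));print(a.round(1), ((a+30)%60-30).round(1))
# washer z=.082
Wp=[(260,262),(558,262),(409,105),(409,405)]
Y=np.array([onz(w,189+(u+.5)/6.667-.5,116+(v+.5)/6.667-.5,.0835)[:2] for u,v in Wp]);print((Y*1000).round(1))
E
```

```text
[[507.7 321.7]
 [514.7 332.3]
 [527.8 332. ]
 [531.9 320.9]
 [524.1 309.6]
 [512.7 310.6]]
c [0.51983227 0.32118275] AF 0.021640803334656542
[ 177.4  114.8   53.4   -1.1  -69.8 -123.9] [-2.6 -5.2 -6.6 -1.1 -9.8 -3.9]
[[499.3 320.8]
 [540.9 319.9]
 [520.7 341.9]
 [519.6 299.9]]
```

View pics/c3.png

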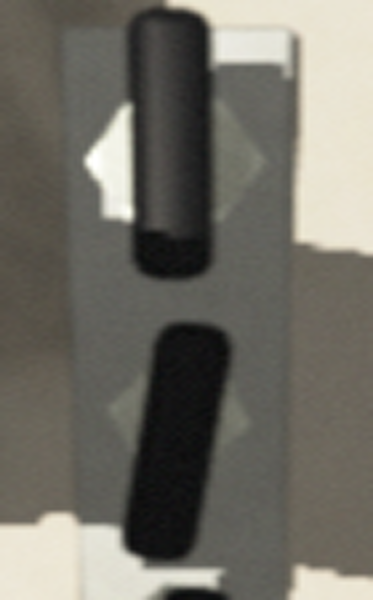

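```bash
python3 - <<'E'
from h import *
import pickle
w=pickle.load(open('w2.pkl','rb'))
from scipy.spatial.transform import Rotation as R
w=dict(w); w['eye']=np.array([0.52072606,0.08968354,0.38305005])
q=R.from_matrix(w['rotation'])
# rotation of w1 = printed matrix
M=np.array([[1,-.002,-.015],[.006,.963,.27],[.014,-.27,.963]]);w['rotation']=M
a=cv2.imread('pics/w1.png')
m=(a.max(2)<48).astype(np.uint8);m[:, :225]=0;m[:,275:]=0;m[212:]=0
n,l,s,ce=cv2.connectedComponentsWithStats(m)
for i in range(1,n):
    if s[i,4]>200:
        r=cv2.minAreaRect(np.argwhere(l==i)[:,::-1].astype(np.float32)); print('w1',ce[i],s[i],r)
        b=cv2.boxPoints(r); print(np.array([onz(w,u,v,.086) for u,v in b]).round(4).tolist(), onz(w,*r[0],.086).round(4))
c=shot('top');p=c['pixels']
g=p.max(2);m=(g<45).astype(np.uint8);m[:190]=0;m[215:]=0;m[:,:275]=0;m[:,392:]=0
n,l,s,ce=cv2.connectedComponentsWithStats(m)
for i in range(1,n):
    if s[i,4]>60: print('top',ce[i],s[i],onz(c,*ce[i],.088).round(4))
o=robot.get_obs();print(o['position'],o['tool_rot'])
E
```

```text
w1 [248.35040984  95.09221311] [239  58  16  67 488] ((246.5192108154297, 90.98001861572266), (66.12454986572266, 14.134538650512695), 88.87670135498047)
[[0.5074, 0.1426, 0.086], [0.5215, 0.143, 0.086], [0.523, 0.079, 0.086], [0.5081, 0.0786, 0.086]] [0.515  0.1118 0.086 ]
w1 [247.65891473 164.62015504] [239 136  19  59 774] ((247.63973999023438, 164.9519500732422), (13.811108589172363, 58.81284713745117), 7.594643592834473)
[[0.5037, 0.0026, 0.086], [0.5129, 0.0675, 0.086], [0.5275, 0.0657, 0.086], [0.5192, 0.0004, 0.086]] [0.5159 0.035  0.086 ]
[0.52270853 0.28380966 0.19949202] [ 0.99990928 -0.01036555  0.00729222  0.0045628 ]
```

Nut in the vice: 21.6 mm across flats, so 22, with its centre at (0.520, 0.321) and its corners at about -5°. The middle spanner measures about 34 mm across corners, so it is the 22. The left one is the 27. I'll grip the middle one.

>>> carry_out(
  steps=[
    [[0,-4.5,0],-1,0],
    [[0,-4.5,0],-1,0],
    [[0,-4.5,0],-1,0],
    [[-0.2,-4.5,0],-1,0],
    [[-0.2,-4.5,0],-1,0],
    [[-0.2,-1.6,0],-1,0],
    [[0,0,0],0,0],
    [[0,0,0],0,0],
  ],
  squeeze=30,
)

```text
time: 3.7
position: [0.5154, 0.0193, 0.2044]
tool_rot: [0.997, -0.074, 0.011, 0.007]
ft_force: [0.7, -0.3, 0.9]
grip_width: 0.0871
```

>>> carry_out(
  steps=[
    [[0,1.5,-1],1,0],
    [[0,0,-3],0,0],
    [[0,0,-3],0,0],
    [[0,0,0],0,0],
  ],
)

```text
time: 4.1
position: [0.5156, 0.0402, 0.1329]
tool_rot: [0.998, -0.062, 0.014, 0.006]
ft_force: [-0.2, 0.5, 0.5]
grip_width: 0.0871
```

```bash
python3 - <<'E'
from h import *
from scipy.spatial.transform import Rotation as R
o=robot.get_obs();print(o['position'],o['tool_rot'],R.from_quat(o['tool_rot']).as_matrix().round(4))
E
```

```text
[0.51564523 0.04020315 0.13292674] [ 0.99796076 -0.06208378  0.01367912  0.00572714] [[ 0.9919 -0.1241  0.0266]
 [-0.1238 -0.9922 -0.0131]
 [ 0.028   0.0097 -0.9996]]
```

>>> carry_out(
  steps=[
    [[0,-0.5,-2],0,0],
    [[0,0,-2],0,0],
    [[0,0,-0.9],0,0],
    [[0,0,0],0,0],
  ],
)

```text
time: 4.5
position: [0.5165, 0.0417, 0.084]
tool_rot: [0.998, -0.057, 0.015, 0.005]
ft_force: [0.2, 0.6, 0.6]
grip_width: 0.0869
```

>>> carry_out(
  steps=[
    [[0,-0.7,0],-1,0],
    [[0,0,0],0,0],
    [[0,0,0],0,0],
  ],
)

```text
time: 4.8
position: [0.5181, 0.0352, 0.0864]
tool_rot: [0.998, -0.065, 0.017, 0.005]
ft_force: [-0.1, 0.6, 0.1]
grip_width: 0.0873
```

```bash
python3 - <<'E'
from h import *
for i in range(4):
    o=robot.get_obs();print(o['time'],o['position'].round(5),o['tool_rot'].round(5),o['q'].round(5),o['joint_velocities'].round(3));cams.camera('wrist')
E
```

```text
4.8 [0.51806 0.03522 0.08635] [ 0.9977  -0.06542  0.01663  0.00539] [-1.4299e-01  6.3178e-01  1.8476e+00 -1.3900e-02  6.2828e-01 -9.3000e-04] [-0.007 -0.014 -0.006 -0.003  0.002  0.003]
4.85 [0.51824 0.03514 0.08643] [ 0.9977  -0.06543  0.01685  0.00543] [-1.43070e-01  6.31670e-01  1.84744e+00 -1.39800e-02  6.28080e-01
 -9.20000e-04] [ 0.     0.004  0.002 -0.002 -0.003 -0.   ]
4.9 [0.51808 0.03516 0.08625] [ 0.9977  -0.06541  0.01665  0.00542] [-1.43060e-01  6.31970e-01  1.84763e+00 -1.40000e-02  6.27990e-01
 -9.40000e-04] [ 0.001  0.005  0.005  0.001 -0.     0.001]
4.95 [0.5179  0.03519 0.08608] [ 0.99771 -0.06542  0.01642  0.00539] [-1.43080e-01  6.32240e-01  1.84784e+00 -1.39600e-02  6.27990e-01
 -9.60000e-04] [-0.     0.006  0.005 -0.001 -0.001 -0.002]
```

>>> carry_out(
  steps=[
    [[-0.2,0,-0.3],0,0.5],
    [[0,0,0],0,1],
    [[0,0,0],0,1],
    [[0,0,0],0,1],
  ],
  squeeze=40,
)

```text
time: 5.4
position: [0.5154, 0.0351, 0.0828]
tool_rot: [0.998, -0.066, 0.016, 0.005]
ft_force: [-0.3, 0.0, -0.4]
grip_width: 0.0628
```

>>> carry_out(
  steps=[
    [[0,0,0],0,1],
    [[0,0,0],0,1],
    [[0,0,0],0,1],
    [[0,0,0],0,1],
    [[0,0,0],0,1],
    [[0,0,0],0,1],
    [[0,0,0],0,1],
    [[0,0,0],0,1],
  ],
)

```text
time: 6.2
position: [0.5155, 0.0351, 0.0827]
tool_rot: [0.998, -0.066, 0.016, 0.005]
ft_force: [-0.1, 0.0, 0.2]
grip_width: 0.016
```

>>> carry_out(
  steps=[
    [[0,0,2],0,1],
    [[0,0,4],0,1],
    [[0,0,4],0,1],
    [[0,0,2],0,1],
    [[0,0,0],0,1],
    [[0,0,0],0,1],
  ],
)

```text
time: 6.8
position: [0.5123, 0.0355, 0.2042]
tool_rot: [0.998, -0.066, 0.013, 0.005]
ft_force: [0.2, -0.1, -2.2]
grip_width: 0.0159
```

```bash
python3 - <<'E'
from h import *
o=robot.get_obs();print(o['position'],o['tool_rot'],o['ft_force'])
w=shot('wrist');s=shot('scene')
b=np.zeros((384,512+288,3),np.uint8);b[:,:512]=w['pixels']
b[:, 512:]=cv2.resize(s['pixels'][100:228,250:346],(288,384),interpolation=cv2.INTER_CUBIC)
cv2.imwrite('pics/w4.png',b[...,::-1])
E
```

```text
[0.51233809 0.03550023 0.20423566] [ 0.99775184 -0.06563781  0.01255272  0.00503633] [ 0.15555174 -0.06369007 -2.21655448]
```

View pics/w4.png

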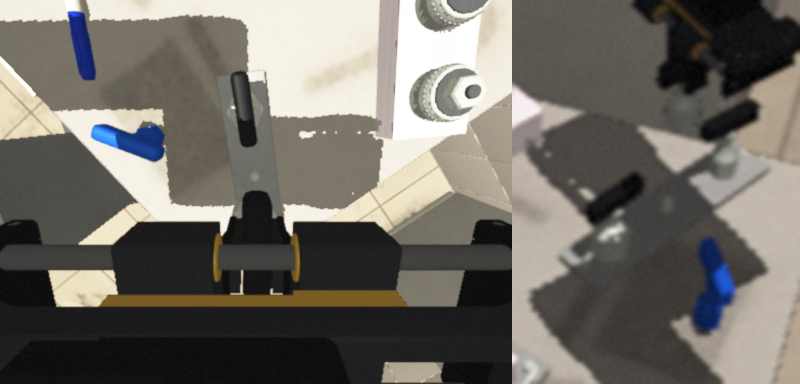

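>>> carry_out(
  steps=[
    [[0,3,0],0,1],
    [[0.1,4.5,0],0,1],
    [[0.1,4.5,0],0,1],
    [[0.1,4.5,0],0,1],
    [[0.1,4.5,0],1,1],
    [[0.1,4,0],1,1],
    [[0.1,2,0],0.5,1],
    [[0,0,0],0,1],
    [[0,0,0],0,1],
  ],
)

```text
time: 7.8
position: [0.5101, 0.3126, 0.1853]
tool_rot: [0.999, -0.045, -0.002, 0.009]
ft_force: [-0.5, -0.6, -1.6]
grip_width: 0.0159
```

>>> carry_out(
  steps=[
    [[1.2,0.85,1.0],-0.5,1],
    [[0,0,0],0,1],
    [[0,0,0],0,1],
  ],
)

```text
time: 8.1
position: [0.5198, 0.3166, 0.1915]
tool_rot: [0.999, -0.051, -0.007, 0.012]
ft_force: [0.4, 0.1, -0.8]
grip_width: 0.0155
```

```bash
cat > tl.py <<'E'
from h import *
from scipy.spatial.transform import Rotation as R
zg=R.from_quat([.9977,-.0655,.0162,.0053]).as_matrix()[:,2]
def stat():
    o=robot.get_obs();M=R.from_quat(o['tool_rot']).as_matrix()
    d=M[:,2]-zg; yaw=np.degrees(np.arctan2(M[1,0],M[0,0]))
    p=o['position']; m=p+np.array([0,0,-.0727])+.0727*np.r_[d[:2],0]
    print('t',o['time'],'tcp',p.round(4),'yaw',yaw.round(2),'tilt',d[:2].round(4),'mouth',m.round(4),'F',o['ft_force'].round(1),'M',o['moment'].round(2),'q',o['q'].round(3))
E
python3 -c "
from tl import *
stat()"
```

```text
t 8.1 tcp [0.5198 0.3166 0.1915] yaw -5.88 tilt [-0.0466 -0.011 ] mouth [0.5164 0.3158 0.1188] F [ 0.4  0.1 -0.8] M [-0.06 -0.11 -0.01] q [ 0.372  0.577  1.508 -0.019  1.079  0.483]
```

>>> carry_out(
  steps=[
    [[-4,0,1],0,1],
    [[0,0,0],0,1],
  ],
)

```text
time: 8.3
position: [0.4773, 0.313, 0.1994]
tool_rot: [0.998, -0.053, -0.01, 0.014]
ft_force: [-0.1, 0.9, -2.6]
grip_width: 0.0156
```

```bash
python3 -c "
from tl import *
stat();cams.camera('wrist');stat()"
```

```text
t 8.3 tcp [0.4773 0.313  0.1994] yaw -6.1 tilt [-0.0525 -0.0138] mouth [0.4734 0.312  0.1267] F [-0.1  0.9 -2.6] M [-0.03 -0.03  0.  ] q [ 0.393  0.523  1.594 -0.019  1.054  0.509]
t 8.35 tcp [0.4811 0.3133 0.1996] yaw -6.12 tilt [-0.0464 -0.0126] mouth [0.4777 0.3124 0.1269] F [ 1.   0.2 -0.9] M [-0.01 -0.2  -0.03] q [ 0.392  0.525  1.589 -0.02   1.051  0.509]
```

>>> carry_out(
  steps=[
    [[2,0.3,-1],0,1],
  ],
)

```text
time: 8.45
position: [0.4994, 0.3155, 0.1904]
tool_rot: [0.998, -0.053, -0.007, 0.013]
ft_force: [1.0, 1.4, -0.9]
grip_width: 0.0156
```

```bash
python3 -c "
from tl import *
stat();cams.camera('wrist');stat();cams.camera('wrist');stat()"
```

```text
t 8.45 tcp [0.4994 0.3155 0.1904] yaw -6.11 tilt [-0.0471 -0.0128] mouth [0.496  0.3146 0.1177] F [ 1.   1.4 -0.9] M [ 0.06 -0.2   0.02] q [ 0.383  0.557  1.555 -0.021  1.054  0.5  ]
t 8.5 tcp [0.5039 0.3156 0.1885] yaw -6.18 tilt [-0.0435 -0.0123] mouth [0.5007 0.3147 0.1158] F [ 3.6  0.1 -1.8] M [ 0.09 -0.32  0.03] q [ 0.381  0.563  1.549 -0.022  1.05   0.5  ]
t 8.55 tcp [0.5029 0.3154 0.1887] yaw -6.22 tilt [-0.0454 -0.0127] mouth [0.4995 0.3145 0.116 ] F [ 0.6 -0.2 -1.4] M [ 0.03 -0.12 -0.1 ] q [ 0.381  0.562  1.55  -0.021  1.052  0.5  ]
```

>>> carry_out(
  steps=[
    [[1.9,0.6,0],0.5,1],
  ],
)

```text
time: 8.65
position: [0.5192, 0.32, 0.1879]
tool_rot: [0.999, -0.05, -0.009, 0.014]
ft_force: [0.9, 0.2, -1.5]
grip_width: 0.0158
```

```bash
python3 -c "
from tl import *
stat();cams.camera('wrist');stat()"
```

```text
t 8.65 tcp [0.5192 0.32   0.1879] yaw -5.73 tilt [-0.051 -0.015] mouth [0.5155 0.319  0.1152] F [ 0.9  0.2 -1.5] M [ 0.07 -0.09 -0.  ] q [ 0.378  0.585  1.504 -0.021  1.081  0.488]
t 8.7 tcp [0.5253 0.3215 0.1885] yaw -5.76 tilt [-0.0414 -0.0117] mouth [0.5223 0.3206 0.1158] F [ 5.   1.3 -1.4] M [ 0.11 -0.4  -0.01] q [ 0.377  0.588  1.495 -0.022  1.077  0.488]
```

>>> carry_out(
  steps=[
    [[-0.3,0.0,-0.3],0.5,1],
  ],
)

```text
time: 8.8
position: [0.5234, 0.3212, 0.1858]
tool_rot: [0.999, -0.046, -0.003, 0.012]
ft_force: [0.4, 1.1, -1.8]
grip_width: 0.0158
```

```bash
python3 -c "
from tl import *
stat();cams.camera('wrist');stat();cams.camera('wrist');stat();"
```

```text
t 8.8 tcp [0.5234 0.3212 0.1858] yaw -5.31 tilt [-0.0397 -0.0113] mouth [0.5205 0.3203 0.1131] F [ 0.4  1.1 -1.8] M [-0.05 -0.14 -0.01] q [ 0.378  0.589  1.503 -0.022  1.066  0.481]
t 8.85 tcp [0.5217 0.3208 0.1848] yaw -5.27 tilt [-0.0427 -0.0124] mouth [0.5186 0.3199 0.1121] F [-0.8  0.5 -2.4] M [ 0.03 -0.11  0.03] q [ 0.378  0.589  1.506 -0.022  1.066  0.481]
t 8.9 tcp [0.5209 0.3207 0.1848] yaw -5.28 tilt [-0.0439 -0.0128] mouth [0.5177 0.3197 0.1121] F [-0.  -0.2 -1.6] M [ 0.03 -0.09 -0.02] q [ 0.378  0.589  1.507 -0.022  1.067  0.481]
```

>>> carry_out(
  steps=[
    [[-3,0,0.2],0,1],
  ],
)

```text
time: 9.0
position: [0.4936, 0.3205, 0.1868]
tool_rot: [0.999, -0.047, -0.004, 0.012]
ft_force: [-0.4, -0.5, -1.4]
grip_width: 0.0159
```

```bash
cat > tl.py <<'E'
from h import *
from scipy.spatial.transform import Rotation as R
Mg=R.from_quat([.9977,-.0655,.0162,.0053]).as_matrix()
zs=Mg.T@np.array([0,0,1.])   # spanner axis in tool frame
def stat():
    o=robot.get_obs();M=R.from_quat(o['tool_rot']).as_matrix()
    a=M@zs; yaw=np.degrees(np.arctan2(M[1,0],M[0,0]))
    p=o['position']; m=p-a*.0727
    print('t',o['time'],'tcp',p.round(4),'yaw',yaw.round(2),'axis',a[:2].round(4),'mouth',m.round(4),'F',o['ft_force'].round(1),'M',o['moment'].round(2),'w',o['grip_width'].round(4))
    return m
E
python3 -c "
from tl import *
stat();cams.camera('wrist');stat();cams.camera('wrist');stat()"
```

```text
Traceback (most recent call last):
  File "tl.py", line 9, in stat
    print('t',o['time'],'tcp',p.round(4),'yaw',yaw.round(2),'axis',a[:2].round(4),'mouth',m.round(4),'F',o['ft_force'].round(1),'M',o['moment'].round(2),'w',o['grip_width'].round(4))
                                                                                                                                                             ^^^^^^^^^^^^^^^^^^^^^
AttributeError: 'float' object has no attribute 'round'
```

>>> carry_out(
  steps=[
    [[3,0.1,0],0,1],
  ],
)

```text
time: 9.1
position: [0.5073, 0.3181, 0.1826]
tool_rot: [0.999, -0.045, -0.017, 0.018]
ft_force: [0.3, -0.2, -2.7]
grip_width: 0.0154
```

```bash
python3 -c "
from tl import *
stat();cams.camera('wrist');stat()"
```

```text
Traceback (most recent call last):
  File "tl.py", line 9, in stat
    print('t',o['time'],'tcp',p.round(4),'yaw',yaw.round(2),'axis',a[:2].round(4),'mouth',m.round(4),'F',o['ft_force'].round(1),'M',o['moment'].round(2),'w',o['grip_width'].round(4))
                                                                                                                                                             ^^^^^^^^^^^^^^^^^^^^^
AttributeError: 'float' object has no attribute 'round'
```

```bash
sed -i "s/o\['grip_width'\].round(4)/round(o['grip_width'],4)/" tl.py; python3 -c "
from tl import *
stat();cams.camera('wrist');stat()"
```

```text
t 9.1 tcp [0.5073 0.3181 0.1826] yaw -5.22 axis [0.0669 0.0221] mouth [0.5024 0.3165 0.1101] F [ 0.3 -0.2 -2.7] M [-0.08 -0.12  0.06] w 0.0154
t 9.15 tcp [0.5223 0.3202 0.1852] yaw -5.35 axis [0.043  0.0151] mouth [0.5191 0.3191 0.1126] F [7.8 1.7 0.2] M [ 0.1  -0.65 -0.07] w 0.0158
```

```bash
python3 -c "
from tl import *
cams.camera('wrist');stat()"
```

```text
t 9.2 tcp [0.5243 0.3211 0.1866] yaw -5.42 axis [0.0382 0.0127] mouth [0.5215 0.3201 0.114 ] F [ 0.7  0.  -1.2] M [ 0.01 -0.14  0.04] w 0.0157
```

>>> carry_out(
  steps=[
    [[-0.15,0.1,-1.3],0,1],
  ],
)

```text
time: 9.3
position: [0.5241, 0.3224, 0.1754]
tool_rot: [0.999, -0.048, -0.0, 0.011]
ft_force: [-0.4, -0.5, -1.6]
grip_width: 0.0158
```

```bash
python3 -c "
from tl import *
stat();cams.camera('wrist');stat();cams.camera('wrist');stat()"
```

```text
t 9.3 tcp [0.5241 0.3224 0.1754] yaw -5.45 axis [0.0337 0.0109] mouth [0.5216 0.3216 0.1028] F [-0.4 -0.5 -1.6] M [ 0.01 -0.11 -0.01] w 0.0158
t 9.35 tcp [0.5216 0.3217 0.1723] yaw -5.44 axis [0.0402 0.0133] mouth [0.5186 0.3207 0.0996] F [-1.4  0.4 -3.2] M [ 0.02 -0.02  0.03] w 0.0156
t 9.4 tcp [0.5209 0.3215 0.1725] yaw -5.42 axis [0.0421 0.0141] mouth [0.5179 0.3204 0.0998] F [-0.4  0.2 -1.8] M [-0.01 -0.06  0.02] w 0.0154
```

>>> carry_out(
  steps=[
    [[0.15,0.0,-0.6],0,1],
    [[0,0,-0.5],0,1],
    [[0,0,-0.4],0,1],
  ],
)

```text
time: 9.7
position: [0.5219, 0.3225, 0.1583]
tool_rot: [0.999, -0.047, -0.004, 0.012]
ft_force: [0.4, 0.8, -1.2]
grip_width: 0.0158
```

```bash
python3 -c "
from tl import *
stat();cams.camera('wrist');stat()"
```

```text
t 9.7 tcp [0.5219 0.3225 0.1583] yaw -5.42 axis [0.0412 0.0119] mouth [0.5189 0.3216 0.0857] F [ 0.4  0.8 -1.2] M [0.09 0.02 0.01] w 0.0158
t 9.75 tcp [0.5217 0.3223 0.1576] yaw -5.43 axis [0.0419 0.0123] mouth [0.5186 0.3214 0.085 ] F [ 0.3  1.1 -0.1] M [ 0.28 -0.18 -0.05] w 0.0158
```

The mouth has slid over the nut to about 85 mm with no notable force. I'll press it fully home.

>>> carry_out(
  steps=[
    [[0,0,-0.4],0,1],
    [[0,0,-0.4],0,1],
    [[0,0,-0.3],0,1],
  ],
)

```text
time: 10.05
position: [0.5216, 0.3229, 0.1548]
tool_rot: [0.999, -0.047, -0.004, 0.012]
ft_force: [-5.1, -1.9, 11.9]
grip_width: 0.0154
```

```bash
python3 -c "
from tl import *
stat();shot('wrist');stat();cams.camera('scene');stat();s=cams.camera('scene');stat()
cv2.imwrite('pics/s5.png',cv2.resize(s['pixels'][150:260,180:290,::-1],(600,600),interpolation=cv2.INTER_CUBIC))"
```

```text
t 10.05 tcp [0.5216 0.3229 0.1548] yaw -5.38 axis [0.0404 0.012 ] mouth [0.5187 0.322  0.0821] F [-5.1 -1.9 11.9] M [-0.26  0.79  0.01] w 0.0154
t 10.1 tcp [0.5216 0.3229 0.1547] yaw -5.37 axis [0.0403 0.0121] mouth [0.5187 0.322  0.0821] F [-5.6 -1.5 15.3] M [-0.35  0.88 -0.02] w 0.0156
t 10.15 tcp [0.5216 0.3229 0.1547] yaw -5.37 axis [0.0403 0.012 ] mouth [0.5187 0.322  0.0821] F [-5.1 -1.9 15.5] M [-0.36  0.91 -0.  ] w 0.0158
t 10.2 tcp [0.5216 0.3228 0.1548] yaw -5.38 axis [0.0403 0.012 ] mouth [0.5187 0.322  0.0821] F [-4.3 -2.6 16.4] M [-0.34  0.92  0.  ] w 0.0156
```

View pics/s5.png

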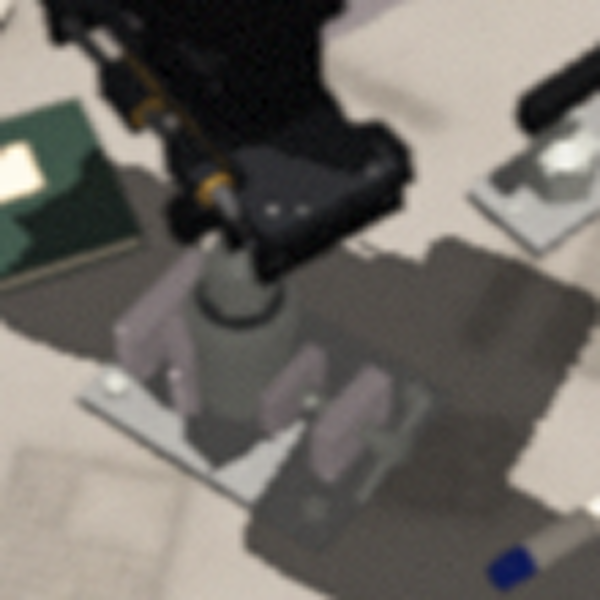

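Seated: the mouth is at 82.1 mm with 15 N down, and the nut is not yet turned. Now I'll turn it clockwise.

>>> carry_out(
  steps=[
    [[0,-0.02,-0.1],-6,1],
    [[0,-0.03,-0.1],-6,1],
    [[0,-0.03,-0.1],-6,1],
    [[0,-0.03,-0.1],-6,1],
  ],
  squeeze=50,
)

```text
time: 10.6
position: [0.5217, 0.3222, 0.1549]
tool_rot: [0.966, -0.26, -0.004, 0.01]
ft_force: [-1.5, 0.4, 4.1]
grip_width: 0.0156
```

```bash
python3 -c "
from tl import *
stat()"
```

```text
t 10.6 tcp [0.5217 0.3222 0.1549] yaw -30.1 axis [ 0.0382 -0.006 ] mouth [0.5189 0.3226 0.0822] F [-1.5  0.4  4.1] M [-0.02  0.25  0.16] w 0.0156
```

>>> carry_out(
  steps=[
    [[0,-0.03,-0.2],-6,1],
    [[0,-0.03,-0.2],-6,1],
    [[0,-0.03,-0.2],-6,1],
  ],
)

```text
time: 10.9
position: [0.522, 0.3214, 0.1548]
tool_rot: [0.911, -0.411, -0.005, 0.01]
ft_force: [-2.5, -0.4, 10.2]
grip_width: 0.0158
```

```bash
python3 -c "
from tl import *
stat()"
```

```text
t 10.9 tcp [0.522  0.3214 0.1548] yaw -48.59 axis [ 0.0318 -0.0167] mouth [0.5196 0.3226 0.0821] F [-2.5 -0.4 10.2] M [-0.1   0.71  0.63] w 0.0158
```

>>> carry_out(
  steps=[
    [[0,-0.03,-0.2],-4,1],
    [[0,0,-0.2],-4,1],
  ],
)

```text
time: 11.1
position: [0.5217, 0.3211, 0.1547]
tool_rot: [0.881, -0.473, -0.004, 0.01]
ft_force: [-2.9, -0.3, 9.9]
grip_width: 0.0154
```

```bash
python3 -c "
from tl import *
stat();cams.camera('scene');stat()"
```

```text
t 11.1 tcp [0.5217 0.3211 0.1547] yaw -56.44 axis [ 0.0276 -0.019 ] mouth [0.5197 0.3225 0.0821] F [-2.9 -0.3  9.9] M [-0.11  0.62  0.97] w 0.0154
t 11.15 tcp [0.5217 0.3211 0.1547] yaw -56.58 axis [ 0.0275 -0.0191] mouth [0.5197 0.3225 0.082 ] F [-3.8 -0.2  9.9] M [-0.07  0.56  0.8 ] w 0.0157
```

>>> carry_out(
  steps=[
    [[0,0,-0.2],-6,1],
    [[0,0,-0.2],-6,1],
  ],
)

```text
time: 11.35
position: [0.5217, 0.3211, 0.1547]
tool_rot: [0.827, -0.562, -0.003, 0.01]
ft_force: [-4.1, -0.0, 8.6]
grip_width: 0.0158
```

```bash
python3 -c "
from tl import *
stat();cams.camera('scene');stat()
w=shot('wrist');s=shot('scene')
b=np.zeros((384,800,3),np.uint8);b[:,:512]=w['pixels'];b[:,512:]=cv2.resize(s['pixels'][165:245,190:250],(288,384),interpolation=cv2.INTER_CUBIC)
cv2.imwrite('pics/w6.png',b[...,::-1])"
```

```text
t 11.35 tcp [0.5217 0.3211 0.1547] yaw -68.39 axis [ 0.0205 -0.0217] mouth [0.5202 0.3227 0.082 ] F [-4.1 -0.   8.6] M [0.01 0.63 1.24] w 0.0158
t 11.4 tcp [0.5217 0.3211 0.1547] yaw -68.56 axis [ 0.0203 -0.0218] mouth [0.5202 0.3227 0.082 ] F [-2.8  0.5  9.5] M [-0.03  0.63  1.2 ] w 0.0161
```

View pics/w6.png

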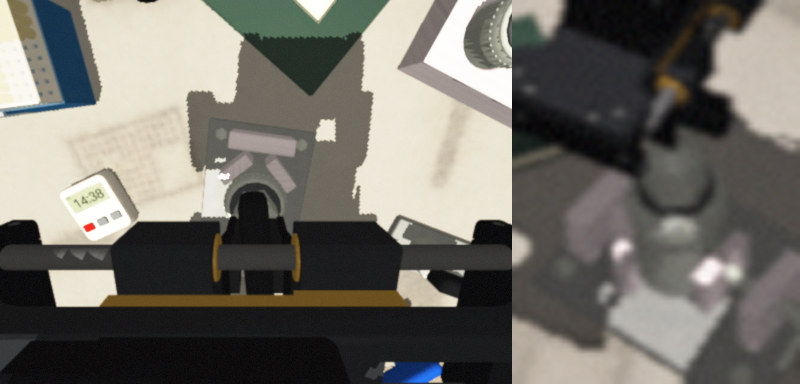

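The gripper has turned 63° since seating. The reaction moment has risen to 1.2 N m against about 0.15 N m of nut friction, so the nut is on its stop, with the bar yielding slightly in the pads. I'll do a final numeric check and hand in.

```bash
python3 -c "
from tl import *
cams.camera('top');stat();cams.camera('top');stat()
print(robot.hand_in())"
```

```text
t 11.55 tcp [0.5217 0.3211 0.1547] yaw -68.16 axis [ 0.0206 -0.0217] mouth [0.5202 0.3227 0.082 ] F [-3.6  1.  10.2] M [-0.05  0.6   1.08] w 0.0155
t 11.6 tcp [0.5217 0.3211 0.1547] yaw -68.15 axis [ 0.0206 -0.0217] mouth [0.5202 0.3227 0.082 ] F [-3.2  0.2  9.2] M [-0.02  0.61  1.12] w 0.016
the job is handed in; nothing more can be done
None
```

The gland nut in the vice is tightened to its stop, and I handed the job in with the 22 mm spanner still gripped and seated on it. It took 11.6 s of the 72 s.

- **Choice:** the nut measured 21.6 mm across flats. The middle spanner measured about 34 mm across its outer corners, which matches the 22. I lifted only that spanner, so none had to go back on the rail.
- **Seating:** it slid over the nut on the first try and was pressed down with about 15 N.
- **Turning:** I turned the gripper about 63° clockwise.
- **Evidence for the stop:** the reaction moment rose from 0.16 to about 1.1–1.2 N m and stayed there. I inferred the stop from that moment, because I could not see the nut's angle under the spanner.
- **Last readings:**
  - mouth at 82.0 mm height
  - lean about 0.03 rad
  - jaw opening 16 mm, set to grip with 50 N
  - about 10 N still pressing down

**Where checks disagreed:**
- **Gripper turn:** the gripper turned about 5° more than the nut and fit allow, so the bar probably slipped slightly in the pads. The lean and mouth figures assume no slip.
- **Mouth position:** it came out about 2 mm from the nut centre I measured. That is inside the 4 mm limit but more than the fit allows, so I take it as measurement error.
- **Tool tilt:** the tool drifted in tilt by up to 0.05 rad during the carry, and I partly corrected it before seating.
- **Other spanners:** the left and right ones looked upright on their posts after I lifted the middle one. I did not look at them again at the end.

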